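Tip gauge discs out of a covered tray, lay them out and log them on the readout

TASK

Raise the covered tray by its black handle so that all the brass discs inside slide out from under the cover to its open front, lower the tray flat again, and lay each disc flat and wholly inside a white ring of its own on the black plate. With the tray flat and every disc in place, press the red key, then the yellow, then the green, then the red once more, each fully down and let up before the next. Leave the blue key and the things standing around alone; if a disc gets knocked away, put it back in a ring.

Things in the scene. Friction and masses are not known exactly. Their poses are not given: they have to be found in the camera images.
- stand: fixed grey base of the tipping tray. Origin on the table top, under the middle of the line where discs come to rest at the tray's front; x points from the tray's open front to its handle end, y across the lanes. On it lies a tray with a dark grey floor and blue walls, 204 mm long (x from -24 to 180 mm) and 230 mm wide (y +-115 mm)
- bay (a point): point on the tray's floor (slippery, 16 mm above the table when flat) in the middle of its open bay, 16 mm above the stand's origin when flat; axes as the stand's, tipping with the tray. The bay is one flat floor from x = -19 to 50 mm, with lips only 2.5 mm high in front (inner face x = -19) and at the sides (y = +-111). Discs that slid down lie against the front lip, centres near x = -1 mm
- cover (a point): middle of the front edge of the clear cover's top face, at x = 50 mm in the stand's axes, 15.5 mm above the tray floor. The cover (3 mm thick, 12.5 mm free below it) reaches back to the rear wall at x = 174 mm, over three lanes 44 mm wide along x at y = -66, 0 and 66 mm between solid bars. A disc under it can come out only at the front, by tipping
- tray (a joint): tip angle of the tray, rad: 0 lying flat, up to 0.65 with the handle end raised. The hinge axis runs along the stand's y under the tray's front edge, at x = -24 mm, 12 mm above the table. Stiff: it stays at any angle; about 9 N upward at the handle raises it, about 2 N down lowers it. Discs slide well from about 0.45
- disc1: loose round brass gauge disc, 36 mm in diameter, 7 mm thick, about 60 g, with a small dark dot on its upper face; origin at the centre of its underside, z its axis. Starts lying under the clear cover in one of the tray's three lanes (one disc to a lane). May be absent
- disc2: loose round brass gauge disc, 36 mm in diameter, 7 mm thick, about 60 g, with a small dark dot on its upper face; origin at the centre of its underside, z its axis. Starts lying under the clear cover in one of the tray's three lanes (one disc to a lane). May be absent
- disc3: loose round brass gauge disc, 36 mm in diameter, 7 mm thick, about 60 g, with a small dark dot on its upper face; origin at the centre of its underside, z its axis. Starts lying under the clear cover in one of the tray's three lanes (one disc to a lane). May be absent
- plate: fixed black inspection plate, 140 (x) by 270 (y) by 10 mm; origin at the centre of its underside. Three white rings in a row along its y, 75 mm apart, are painted on its top
- ring1 (a point): centre of a white painted ring on the plate's top face (10 mm above the table); the ring is 52 mm inside and 58 mm outside; z up
- ring2 (a point): centre of a white painted ring on the plate's top face (10 mm above the table); the ring is 52 mm inside and 58 mm outside; z up
- ring3 (a point): centre of a white painted ring on the plate's top face (10 mm above the table); the ring is 52 mm inside and 58 mm outside; z up
- console: fixed dark readout console beyond the plate, 110 (x) by 230 (y) by 30 mm high, green display strip (up to 38 mm high) along its far side; the four keys stand in a row along its y, 54 mm apart, in an order that changes from start to start; origin at the centre of its underside
- key_red_top (a point): centre of the top face of the red spring key (round cap 28 mm in diameter, 48 mm above the table when up, in a black collar 44 mm in diameter whose top is 6 mm lower); moves with the key
- key_yellow_top (a point): centre of the top face of the yellow spring key (round cap 28 mm in diameter, 48 mm above the table when up, in a black collar 44 mm in diameter whose top is 6 mm lower); moves with the key
- key_green_top (a point): centre of the top face of the green spring key (round cap 28 mm in diameter, 48 mm above the table when up, in a black collar 44 mm in diameter whose top is 6 mm lower); moves with the key
- key_blue_top (a point): centre of the top face of the blue spring key (round cap 28 mm in diameter, 48 mm above the table when up, in a black collar 44 mm in diameter whose top is 6 mm lower); moves with the key
- key_red (a joint): travel of the red key, m: 0 up, 0.006 fully down (5 N); it springs back. A press counts from about 0.004
- key_yellow (a joint): travel of the yellow key, m: 0 up, 0.006 fully down (5 N); it springs back. A press counts from about 0.004
- key_green (a joint): travel of the green key, m: 0 up, 0.006 fully down (5 N); it springs back. A press counts from about 0.004
- key_blue (a joint): travel of the blue key, m: 0 up, 0.006 fully down (5 N); it springs back. A press counts from about 0.004
- gauge_case: bystander: wooden gauge case, 60 by 90 by 35 mm, loose; origin at the centre of its underside
- eyepiece: bystander: dark microscope eyepiece standing up, 44 mm across, 68 mm tall, loose; origin at the centre of its underside
- cleaner: bystander: small white bottle with a blue cap, 48 mm across, 100 mm tall, loose; origin at the centre of its underside
- tray_handle (a point): centre of the tray's handle: a round black bar 12 mm in diameter, 100 mm long, lying along the stand's y on two posts 45 mm either side of its middle. It is 192 mm behind the hinge axis and 49.5 mm above it when the tray is flat (61.5 mm above the table, 30 mm above the cover's top) and moves with the tray on an arc about the hinge

How it is judged:
By the outcome, as a careful person would: the job done as asked, in the order asked, and still so for the second after the job is handed in, with the robot touching nothing.
Of disc1, disc2, disc3 only 2 to 3 are there at a start; the rules pass over those that are not, and their reading is None.
At some moment in a run one of disc1, disc2, disc3 may be knocked a few centimetres aside while the robot is not near it.
Once in a run the grip may slacken for a moment while it holds something.
It also fails if it takes over 210 s, if anything falls off the work surface, if the arm or the gripper's body presses on something with over 40 N, if the wrist force passes 120 N, or if a joint passes its speed limit or range.

ROBOT

A 6-joint arm with a two-finger parallel gripper is mounted at the origin on the work surface. World frame = base frame: x ahead of the robot, y to its left, z up, the work surface at z = 0. Lengths are in m, angles in rad, forces in N, time in s.
With the tool pointing down it reaches from about 0.3 to 0.875 m from the base axis. Payload 6.4 kg.
Tool frame: the origin (TCP) lies midway between the tips of the shut fingers; the grasp point (between the pads) lies 19 mm behind it (ctrl.pinch_z is the distance from the TCP to the grasp point, in m); z points along the fingers, y is the line along which they close (so a half turn about z gives the same grasp; the last joint's range is limited). The gripper opens to 85 mm and grips with 20 to 120 N. Pads are 22 mm wide; open, the fingers measure 114 mm over their backs; the gripper's body (76 mm by 85 mm) begins 54 mm behind the grasp point. The pads swing forward as they close: fully open they stand 13 mm farther back than shut.
Start: joints at [0.909, 0.181, 1.607, -0, 1.354, -0.206], TCP at [0.253, 0.516, 0.231] pointing down, gripper open.
Joint ranges: [-2.99, 2.99], [-0.89, 2.07], [0.3, 2.58], [-1.14, 4.28], [0, 2.63], [-3.12, 3.12]. Speed limits (rad/s): [2.57, 2.57, 3.01, 3.14, 3.14, 3.14].

INTERFACE

Orientations are given as a unit quaternion [w, x, y, z].
In Python, from bench import ctrl gives the robot as it stands.
- The arm moves only by the tool apply_moves, never from a script. Its argument "moves" is a list of rows, each an object with "jaw": the opening, from 0 (shut) to 1 (fully open); "offset": the shift along the tool's x, y, z in mm, a list of three; "rot": the turn, a rotation vector about the tool's x, y, z in degrees, a list of three. In form: [{"jaw": jaw, "offset": [dx, dy, dz], "rot": [ax, ay, az]}, ...]. A call has exactly 5 rows; each row shifts and turns the commanded pose from where the row before left it, along the tool's axes as they then stand; what a row does not reach is not made up. A row lasts 1/8 s, in which the tool goes at most 62.5 mm and 10.7 degrees, less where a joint would pass 70% of its speed; a pose out of reach is approached as far as the arm can. A call is refused whole if a number of a shift passes 62.5 or a number of a turn 10.7, either way. A call with a gripper value outside its range is refused whole. The fingers move at their own pace and stop on an object; the grip force is fixed at half the most. Time passes only in rows, so rows that do not move let the fingers close, or fill a call up. It gives the time, the measured TCP pose, the force, the opening and the grip force at its end, in the units of the state.
- ctrl.get_obs(): the state, without advancing time (a new reading comes with each control period).
- ctrl.camera(name): name is "scene" or "top" or "wrist"; returns (picture, depth): 384x512x3 uint8, red, green, blue; 384x512 float32, m along the optical axis (not along the pixel's ray), 0 where there is no reading.
- ctrl.camera_params(name): a dict with "K" (3x3 intrinsics, pixels), "cam_to_world" (4x4, takes a point from camera to world coordinates); the wrist camera has in their place "mount" (4x4, takes a point from camera to tool coordinates, whose origin is the TCP and whose axes are the flange's). Camera axes: x right, y down, z forward; pixel columns grow to the right and rows downward; lengths in m; the calibration is good to about 2 mm. A picture is of the moment at which its call begins: read the wrist's pose just before it. camera_params takes no time and is no camera call.
- ctrl.hand_in(): hands the job in; it is judged then, once.
Trained networks look in the newest picture that a camera, given by its name, has taken for a name from the list of things; names that differ only in an ending like _2 or _b are one class to them, and where a whole thing is asked for, a point or a joint stands for the part that bears it (a point fixed in the world has none). Each returns a list of dicts, best first, with "score" (0 to 1); they miss things now and then, are a little off and sometimes report something else, mostly with a low value. They report only what shows in the picture. A call takes as long as a camera call.
- ctrl.outline_of(camera, target): "region" (384x512 bool, what is visible of it) and "position" ([column, row] in pixels, amid what is visible of it).
The state is a dict: "time_s": time; "q": joint angles; "dq": joint speeds; "joint_efforts": joint torques, N m; "eef_pos": TCP position; "eef_rot": TCP orientation; "wrist_force": force on the tool from outside, world axes, zero at the start; "torque": the same for the moment, N m; "opening": opening from 0.0 (shut) to 1.0 (fully open); "grasp_force": force on a finger pad.
Only numpy, scipy, OpenCV 4.12 (cv2) and the standard library are available. Lean on these libraries where they do the work, as an engineer would, in place of code of your own. Each camera call takes 0.05 s, during which the arm holds its last target. There are 200 camera calls.

## Working session

There is one attempt and no reset: what is moved stays moved. The work goes in short steps, Python scripts to look and compute and a tool call to move; the robot and the scene stay as the last step left them, time stands still between calls to the robot, and variables do not carry over. Pictures are saved under pics/ and viewed, at most 14 in all, crops included, and the job is handed in when it is done.

Besides the shell and the picture viewer there is one more tool, called after ">>>" by a JSON object that holds its "fn" and its "kwargs", one argument or row to a line. apply_moves: Moves the arm, as the interface text tells. Its arguments: {"type":"object","properties":{"moves":{"type":"array"}},"required":["moves"]}

```bash
mkdir -p pics; ls; cat > h.py <<'E'
import numpy as np, cv2
from scipy.spatial.transform import Rotation as R
from bench import ctrl
def pose():
    o=ctrl.get_obs(); q=o["eef_rot"]; T=np.eye(4); T[:3,:3]=R.from_quat([q[1],q[2],q[3],q[0]]).as_matrix(); T[:3,3]=o["eef_pos"]; return T
def shot(name,save=None):
    T=pose(); im,d=ctrl.camera(name); p=ctrl.camera_params(name)
    C=p["cam_to_world"] if "cam_to_world" in p else T@np.array(p["mount"])
    if save: cv2.imwrite(f"pics/{save}.png",im[:,:,::-1])
    return im,d,np.array(p["K"]),np.array(C)
def ray(px,K,C,z):  # intersect pixel ray with plane z
    v=C[:3,:3]@np.linalg.inv(K)@[px[0],px[1],1]; o=C[:3,3]; return o+v*(z-o[2])/v[2]
def pts(mask,d,K,C):
    r,c=np.nonzero(mask&(d>0)); dd=d[r,c]; P=(np.linalg.inv(K)@np.vstack([c,r,np.ones(len(r))]))*dd
    return (C[:3,:3]@P).T+C[:3,3]
E
python3 - <<'E'
from h import *
np.set_printoptions(precision=4,suppress=True)
o=ctrl.get_obs(); print(o["time_s"],o["eef_rot"],o["opening"]); print(pose())
Z=dict(key_red_top=.048,key_yellow_top=.048,key_green_top=.048,key_blue_top=.048,ring1=.01,tray_handle=.0615,disc1=.023,gauge_case=.035,eyepiece=.068,cleaner=.1,plate=.01,console=.03,stand=0,cover=.0315)
for cam in("top","scene"):
    im,d,K,C=shot(cam,cam+"0"); print(cam,C)
    for n,z in Z.items():
        for r in ctrl.outline_of(cam,n)[:4]:
            P=pts(r["region"],d,K,C)
            print(n,round(r["score"],2),np.round(r["position"]),r["region"].sum(),ray(r["position"],K,C,z)[:2], np.median(P,0) if len(P) else None)
E
```

```text
pics
0.0 [-0.0004  0.2259  0.9741 -0.0008] 1.0035250606528363
[[-0.8979  0.4402 -0.0011  0.2528]
 [ 0.4402  0.8979 -0.0014  0.5159]
 [ 0.0003 -0.0017 -1.      0.2304]
 [ 0.      0.      0.      1.    ]]
top [[-0.028  -0.9988  0.039   0.5435]
 [-0.9996  0.028   0.0003  0.0176]
 [-0.0014 -0.039  -0.9992  1.2625]
 [ 0.      0.      0.      1.    ]]
key_red_top 0.63 [305. 187.] 41 [ 0.584  -0.1623] [ 0.5857 -0.1588  0.0516]
key_yellow_top 0.41 [286. 189.] 36 [ 0.5777 -0.1013] [ 0.5795 -0.1037  0.0528]
key_green_top 0.73 [189. 201.] 4421 [0.5469 0.2115] [0.5515 0.2056 0.0302]
key_green_top 0.72 [320. 229.] 3469 [ 0.4477 -0.2068] [ 0.4503 -0.2086  0.0104]
key_blue_top 0.59 [337. 180.] 44 [ 0.6015 -0.2654] [ 0.5925 -0.2649  0.0521]
ring1 0.82 [317. 229.] 3496 [ 0.445  -0.2032] [ 0.4514 -0.2095  0.0104]
ring1 0.22 [324. 189.] 57 [ 0.5763 -0.2291] [ 0.5879 -0.213   0.0521]
tray_handle 0.67 [192. 202.] 4359 [0.5463 0.2007] [0.5498 0.2064 0.0302]
gauge_case 0.56 [309. 179.] 1954 [ 0.6099 -0.1768] [ 0.6183 -0.1822  0.0316]
eyepiece 0.79 [117. 243.] 209 [0.4223 0.4379] [0.4269 0.4512 0.0642]
clea
[... 1169 characters left out ...]
ge_case 0.71 [305. 229.] 686 [ 0.7809 -0.0148] [ 0.774  -0.0055  0.0323]
eyepiece 0.65 [312. 115.] 171 [0.4667 0.4173] [0.4373 0.4439 0.0338]
cleaner 0.73 [100. 247.] 520 [ 0.4869 -0.4554] [ 0.4462 -0.4465  0.057 ]
plate 0.85 [174. 216.] 3254 [ 0.4591 -0.2258] [ 0.4612 -0.2289  0.0084]
console 0.75 [218. 242.] 2109 [ 0.6379 -0.2139] [ 0.6429 -0.2113  0.0288]
console 0.69 [308. 228.] 701 [ 0.7816 -0.0036] [ 0.7754 -0.0073  0.0321]
stand 0.83 [291. 165.] 2795 [0.5465 0.2059] [0.5701 0.185  0.0281]
stand 0.32 [313. 115.] 192 [0.4085 0.5069] [0.4373 0.4441 0.0343]
stand 0.18 [295. 164.] 2723 [0.5529 0.2205] [0.5708 0.1836 0.0282]
cover 0.83 [292. 165.] 2821 [0.5728 0.176 ] [0.5701 0.1833 0.028 ]
```

```bash
python3 - <<'E'
import cv2
a=cv2.imread("pics/top0.png")[130:290,90:420]; cv2.imwrite("pics/t.png",cv2.resize(a,(792,384),interpolation=cv2.INTER_CUBIC))
E
```

```text
(no output)
```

View pics/t.png

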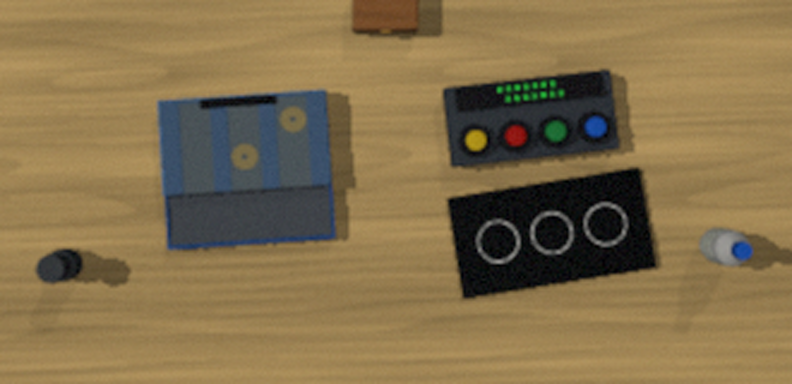

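View pics/scene0.png

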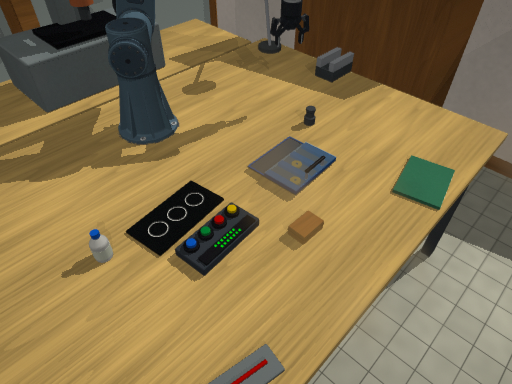

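The top view shows two discs: one in the middle lane at about crop (245,156), one in the right lane, on the world −y side, at about (292,119). The handle is at (238,102). The three rings are at (498,241), (552,232) and (606,224). The keys, left to right, are yellow, red, green, blue. The tray's front faces the robot.

```bash
python3 - <<'E'
from h import *
np.set_printoptions(precision=4,suppress=True)
im,d,K,C=shot("top")
hsv=cv2.cvtColor(im,cv2.COLOR_RGB2HSV)
s=lambda c,r:(int(90+c/2.4),int(130+r/2.4))
# tray
reg=ctrl.outline_of("top","cover")[0]["region"].astype(np.uint8)
c=max(cv2.findContours(reg,0,2)[0],key=cv2.contourArea); box=cv2.boxPoints(cv2.minAreaRect(c))
print("tray box",np.array([ray(p,K,C,.03)[:2] for p in box]))
def comp(mask,seed,z,nm,rad=12):
    m=np.zeros(mask.shape,np.uint8); cv2.circle(m,seed,rad,1,-1); r,cc=np.nonzero(m&mask)
    P=np.array([ray((a,b),K,C,z)[:2] for a,b in zip(cc,r)]); 
    if len(P)<3: print(nm,"none");return
    x,y=P.mean(0); print(nm,len(P),P.mean(0),"minrect",cv2.minAreaRect((P*1000).astype(np.float32)))
dark=(hsv[...,2]<30).astype(np.uint8)
comp(dark,s(238,102),.0675,"handle",22)
w=((hsv[...,1]<60)&(hsv[...,2]>60)).astype(np.uint8)
for k,p in enumerate([(498,241),(552,232),(606,224)]): comp(w,s(*p),.01,"ring",13)
sat=((hsv[...,1]>110)&(hsv[...,2]>70)).astype(np.uint8)
for n,p in dict(y=(476,140),r=(515,135),g=(556,131),b=(595,127)).items(): comp(sat,s(*p),.048,n,7)
reg=ctrl.outline_of("top","plate")[0]["region"].astype(np.uint8)
c=max(cv2.findContours(reg,0,2)[0],key=cv2.contourArea); box=cv2.boxPoints(cv2.minAreaRect(c))
print("plate box",np.array([ray(p,K,C,.01)[:2] for p in box]))
print(ctrl.camera_params("wrist"), ctrl.pinch_z)
E
```

```text
tray box [[0.6467 0.3278]
 [0.656  0.0953]
 [0.4502 0.0866]
 [0.4409 0.3175]]
handle 72 [0.6403 0.2076] minrect ((640.4212036132812, 207.05789184570312), (7.2879958152771, 95.61592864990234), 2.63515043258667)
ring 105 [ 0.4417 -0.1379] minrect ((442.6105651855469, -136.68923950195312), (59.53948211669922, 59.27352523803711), 88.39894104003906)
ring 107 [ 0.4518 -0.2113] minrect ((452.0541076660156, -211.41673278808594), (56.36223220825195, 56.016578674316406), 88.39781951904297)
ring 103 [ 0.4616 -0.2852] minrect ((461.5041198730469, -286.16796875), (58.785587310791016, 59.36195373535156), 24.81366729736328)
y 68 [ 0.5812 -0.1073] minrect ((581.08154296875, -107.48468017578125), (25.754518508911133, 25.813566207885742), 88.18733215332031)
r 63 [ 0.5858 -0.1605] minrect ((586.0840454101562, -159.17752075195312), (25.756683349609375, 25.82717514038086), 88.09281158447266)
g 55 [ 0.5901 -0.2142] minrect ((590.1541137695312, -214.87557983398438), (24.964412689208984, 22.862796783447266), 43.158870697021484)
b 69 [ 0.5951 -0.2683] minrect ((595.9324951171875, -267.4483947753906), (29.00637435913086, 25.794721603393555), 88.39153289794922)
plate box [[ 0.501  -0.0628]
 [ 0.5403 -0.3358]
 [ 0.3984 -0.3547]
 [ 0.3595 -0.0829]]
{'K': array([[269.1446,   0.    , 257.1137],
       [  0.    , 269.1446, 189.5369],
       [  0.    ,   0.    ,   1.    ]]), 'mount': array([[ 0.0004, -0.9589, -0.2837,  0.0721],
       [ 1.    ,  0.0003,  0.0005, -0.0001],
       [-0.0003, -0.2837,  0.9589, -0.1423],
       [ 0.    ,  0.    ,  0.    ,  1.    ]])} 0.0187
```

```bash
cat >> h.py <<'E'
def down(yaw,tilt=0):  # tool z down, tool x at world yaw deg; tilt deg about tool x
    y=np.radians(yaw); x=np.array([np.cos(y),np.sin(y),0]); z=np.array([0,0,-1.]); M=np.stack([x,np.cross(z,x),z],1)
    return M@R.from_euler('x',tilt,degrees=True).as_matrix()
def plan(pos,Rt,n,jaw,T=None):
    T=pose() if T is None else T; rv=R.from_matrix(T[:3,:3].T@Rt).as_rotvec()/n; st=(np.array(pos)-T[:3,3])/n; Rc=T[:3,:3].copy()
    for k in range(n):
        print(jaw,np.round(Rc.T@st*1000,1).tolist(),np.round(np.degrees(rv),2).tolist()); Rc=Rc@R.from_rotvec(rv).as_matrix()
    E=np.eye(4);E[:3,:3]=Rt;E[:3,3]=pos; return E
E
python3 -c "
from h import *
plan([.640,.2075,.2],down(92.4),10,.5)"
```

```text
0.5 [-48.3, -10.7, 3.1] [-0.0, 0.0, 6.15]
0.5 [-49.2, -5.5, 3.1] [-0.0, 0.0, 6.15]
0.5 [-49.5, -0.2, 3.1] [-0.0, 0.0, 6.15]
0.5 [-49.2, 5.1, 3.1] [-0.0, 0.0, 6.15]
0.5 [-48.4, 10.4, 3.1] [-0.0, 0.0, 6.15]
0.5 [-47.0, 15.5, 3.1] [-0.0, 0.0, 6.15]
0.5 [-45.1, 20.5, 3.1] [-0.0, 0.0, 6.15]
0.5 [-42.6, 25.2, 3.1] [-0.0, 0.0, 6.15]
0.5 [-39.7, 29.6, 3.1] [-0.0, 0.0, 6.15]
0.5 [-36.3, 33.7, 3.1] [-0.0, 0.0, 6.15]
```

>>> {"fn": "apply_moves", "kwargs": {
  "moves": [
    {"jaw": 0.5,"offset": [-48,-11,3],"rot": [0,0,6.15]},
    {"jaw": 0.5,"offset": [-49,-5.5,3],"rot": [0,0,6.15]},
    {"jaw": 0.5,"offset": [-49.5,0,3],"rot": [0,0,6.15]},
    {"jaw": 0.5,"offset": [-49,5,3],"rot": [0,0,6.15]},
    {"jaw": 0.5,"offset": [-48.5,10.5,3],"rot": [0,0,6.15]}
  ]
}}

```text
time_s: 2.28
eef_pos: [0.4471, 0.361, 0.2164]
eef_rot: [0.0, 0.478, 0.879, 0.0]
wrist_force: [0.8, 0.5, 1.0]
opening: 0.503
grasp_force: 0.0
```

>>> {"fn": "apply_moves", "kwargs": {
  "moves": [
    {"jaw": 0.5,"offset": [-47,15.5,3],"rot": [0,0,6.15]},
    {"jaw": 0.5,"offset": [-45,20.5,3],"rot": [0,0,6.15]},
    {"jaw": 0.5,"offset": [-42.5,25,3],"rot": [0,0,6.15]},
    {"jaw": 0.5,"offset": [-39.5,29.5,3],"rot": [0,0,6.15]},
    {"jaw": 0.5,"offset": [-36.5,33.5,3],"rot": [0,0,6.15]}
  ]
}}

```text
time_s: 2.9
eef_pos: [0.64, 0.2066, 0.2012]
eef_rot: [0.0, 0.694, 0.72, 0.0]
wrist_force: [0.4, -0.5, 0.2]
opening: 0.5
grasp_force: 0.0
```

```bash
python3 - <<'E'
from h import *
np.set_printoptions(precision=4,suppress=True)
im,d,K,C=shot("wrist","w1"); print(pose(),ctrl.get_obs()["opening"])
hsv=cv2.cvtColor(im,cv2.COLOR_RGB2HSV)
P=pts(np.ones(d.shape,bool),d,K,C); 
m=(P[:,2]>.05)&(P[:,2]<.075)&(np.hypot(P[:,0]-.64,P[:,1]-.2075)<.07); Q=P[m]; print(len(Q),Q.mean(0),cv2.minAreaRect((Q[:,:2]*1000).astype(np.float32)),np.percentile(Q[:,2],[5,50,95]))
E
```

```text
[[-0.0296  0.9996  0.0028  0.6441]
 [ 0.9996  0.0296 -0.0025  0.2015]
 [-0.0025  0.0027 -1.      0.2006]
 [ 0.      0.      0.      1.    ]] 0.49666700373440786
1002 [0.6431 0.2087 0.0658] ((643.489501953125, 206.58502197265625), (11.325769424438477, 100.12715148925781), 2.08846116065979) [0.0629 0.0662 0.0678]
```

View pics/w1.png

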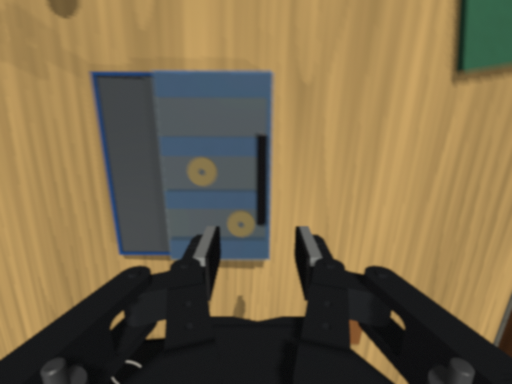

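>>> {"fn": "apply_moves", "kwargs": {
  "moves": [
    {"jaw": 0.5,"offset": [1,0,31],"rot": [0,0,0]},
    {"jaw": 0.5,"offset": [1,0,31],"rot": [0,0,0]},
    {"jaw": 0.5,"offset": [1,0,31],"rot": [0,0,0]},
    {"jaw": 0.5,"offset": [1,0,31],"rot": [0,0,0]},
    {"jaw": 0.5,"offset": [1,0,29],"rot": [0,0,0]}
  ]
}}

```text
time_s: 3.58
eef_pos: [0.6383, 0.2128, 0.0471]
eef_rot: [-0.0, 0.692, 0.722, -0.0]
wrist_force: [-0.9, -1.1, 0.4]
opening: 0.5
grasp_force: 0.0
```

>>> {"fn": "apply_moves", "kwargs": {
  "moves": [
    {"jaw": 0.5,"offset": [0,0,0],"rot": [0,0,0]},
    {"jaw": 0,"offset": [0,0,0],"rot": [0,0,0]},
    {"jaw": 0,"offset": [0,0,0],"rot": [0,0,0]},
    {"jaw": 0,"offset": [0,0,0],"rot": [0,0,0]},
    {"jaw": 0,"offset": [0,0,0],"rot": [0,0,0]}
  ]
}}

```text
time_s: 4.2
eef_pos: [0.6422, 0.213, 0.0511]
eef_rot: [0.003, 0.692, 0.722, 0.003]
wrist_force: [7.2, 0.8, -3.3]
opening: 0.11
grasp_force: 58.4
```

```bash
python3 - <<'E'
from h import *
np.set_printoptions(precision=4,suppress=True)
T=pose();o=ctrl.get_obs();print(T,o["opening"],o["grasp_force"],o["wrist_force"])
# arc rotation about hinge: bar at TCP-? ; tool frame constant step
th=np.radians(3.0)
hx=np.array([.9991,.0365,0]); hx/=np.linalg.norm(hx); ax=np.cross(hx,[0,0,1]) # candidate
bar=np.array([.6432,.207,.0615]); h=bar-.192*hx-np.array([0,0,.0495]); print("hinge",h)
for s in(1,-1):
    Rr=R.from_rotvec(s*ax*th).as_matrix(); b2=h+Rr@(bar-h); tc=h+Rr@(T[:3,3]-h)
    print(s,b2-bar,"off tool mm",T[:3,:3].T@(tc-T[:3,3])*1000,"rot",np.degrees(R.from_matrix(T[:3,:3].T@Rr@T[:3,:3]).as_rotvec()))
E
```

```text
[[-0.0414  0.9991  0.0084  0.6422]
 [ 0.9991  0.0414  0.0012  0.213 ]
 [ 0.0009  0.0084 -1.      0.0511]
 [ 0.      0.      0.      1.    ]] 0.10984004889518893 58.42828631401062 [ 7.1778  0.8184 -3.3081]
hinge [0.4513 0.2    0.012 ]
1 [-0.0029 -0.0001  0.01  ] off tool mm [ 0.02   -2.2222 -9.975 ] rot [-3.     -0.0146 -0.0028]
-1 [ 0.0023  0.0001 -0.0101] off tool mm [-0.0176  1.6971 10.0776] rot [3.     0.0146 0.0028]
```

>>> {"fn": "apply_moves", "kwargs": {
  "moves": [
    {"jaw": 0,"offset": [0,-2.2,-10],"rot": [-3,0,0]},
    {"jaw": 0,"offset": [0,-2.2,-10],"rot": [-3,0,0]},
    {"jaw": 0,"offset": [0,-2.2,-10],"rot": [-3,0,0]},
    {"jaw": 0,"offset": [0,-2.2,-10],"rot": [-3,0,0]},
    {"jaw": 0,"offset": [0,-2.2,-10],"rot": [-3,0,0]}
  ]
}}

```text
time_s: 4.82
eef_pos: [0.6255, 0.2123, 0.0997]
eef_rot: [0.093, 0.686, 0.715, 0.098]
wrist_force: [10.3, 1.1, -7.3]
opening: 0.115
grasp_force: 59.2
```

>>> {"fn": "apply_moves", "kwargs": {
  "moves": [
    {"jaw": 0,"offset": [0,-2.2,-10],"rot": [-3,0,0]},
    {"jaw": 0,"offset": [0,-2.2,-10],"rot": [-3,0,0]},
    {"jaw": 0,"offset": [0,-2.2,-10],"rot": [-3,0,0]},
    {"jaw": 0,"offset": [0,-2.2,-10],"rot": [-3,0,0]},
    {"jaw": 0,"offset": [0,-2.2,-10],"rot": [-3,0,0]}
  ]
}}

```text
time_s: 5.45
eef_pos: [0.5964, 0.2112, 0.1424]
eef_rot: [0.181, 0.668, 0.696, 0.19]
wrist_force: [8.0, 0.2, -5.2]
opening: 0.112
grasp_force: 59.3
```

```bash
python3 - <<'E'
from h import *
np.set_printoptions(precision=4,suppress=True)
T=pose();o=ctrl.get_obs();print(T,o["opening"],o["grasp_force"],o["wrist_force"])
im,d,K,C=shot("top")
a=im[130:290,90:420,::-1]; cv2.imwrite("pics/t2.png",cv2.resize(a,(792,384),interpolation=cv2.INTER_CUBIC))
E
```

```text
[[-0.0416  0.8615  0.506   0.5964]
 [ 0.9991  0.0353  0.0221  0.2112]
 [ 0.0011  0.5065 -0.8623  0.1424]
 [ 0.      0.      0.      1.    ]] 0.1121487632253329 59.28780555725098 [ 7.967   0.2429 -5.2409]
```

View pics/t2.png

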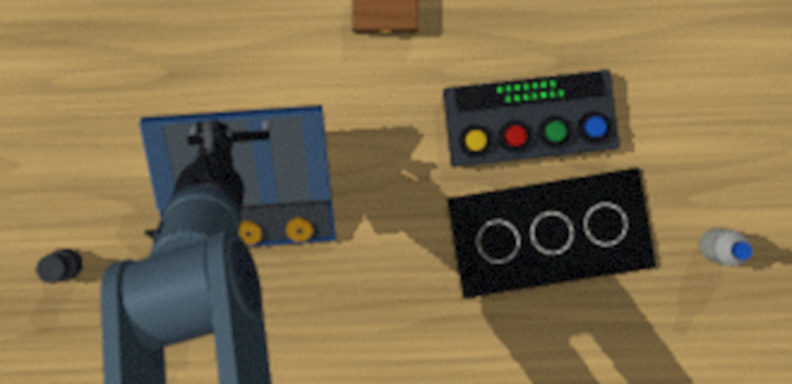

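The picture shows both discs out in the bay at about (250,233) and (299,230). The left lane was empty. I'll lower the tray now.

>>> {"fn": "apply_moves", "kwargs": {
  "moves": [
    {"jaw": 0,"offset": [0,0,0],"rot": [0,0,0]},
    {"jaw": 0,"offset": [0,0,0],"rot": [0,0,0]},
    {"jaw": 0,"offset": [0,1.7,10],"rot": [3,0,0]},
    {"jaw": 0,"offset": [0,1.7,10],"rot": [3,0,0]},
    {"jaw": 0,"offset": [0,1.7,10],"rot": [3,0,0]}
  ]
}}

```text
time_s: 6.12
eef_pos: [0.6154, 0.2119, 0.1173]
eef_rot: [0.127, 0.681, 0.709, 0.133]
wrist_force: [5.0, -1.1, 6.3]
opening: 0.109
grasp_force: 60.8
```

>>> {"fn": "apply_moves", "kwargs": {
  "moves": [
    {"jaw": 0,"offset": [0,1.7,10],"rot": [3,0,0]},
    {"jaw": 0,"offset": [0,1.7,10],"rot": [3,0,0]},
    {"jaw": 0,"offset": [0,1.7,10],"rot": [3,0,0]},
    {"jaw": 0,"offset": [0,1.7,10],"rot": [3,0,0]},
    {"jaw": 0,"offset": [0,1.7,10],"rot": [3,0,0]}
  ]
}}

```text
time_s: 6.75
eef_pos: [0.6371, 0.2128, 0.0709]
eef_rot: [0.038, 0.691, 0.72, 0.04]
wrist_force: [7.0, 0.5, 4.2]
opening: 0.111
grasp_force: 60.8
```

>>> {"fn": "apply_moves", "kwargs": {
  "moves": [
    {"jaw": 0,"offset": [0,1.7,10],"rot": [3,0,0]},
    {"jaw": 0,"offset": [0,1.7,10],"rot": [3,0,0]},
    {"jaw": 0,"offset": [0,0,1],"rot": [0,0,0]},
    {"jaw": 0,"offset": [0,0,0],"rot": [0,0,0]},
    {"jaw": 0,"offset": [0,0,0],"rot": [0,0,0]}
  ]
}}

```text
time_s: 7.38
eef_pos: [0.6423, 0.213, 0.0504]
eef_rot: [0.002, 0.692, 0.722, 0.003]
wrist_force: [8.2, 1.5, 3.6]
opening: 0.107
grasp_force: 60.9
```

```bash
python3 - <<'E'
from h import *
np.set_printoptions(precision=4,suppress=True)
T=pose();o=ctrl.get_obs();print(T,o["opening"],o["grasp_force"],o["wrist_force"])
im,d,K,C=shot("scene","s2")
E
```

```text
[[-0.0412  0.9991  0.0072  0.6423]
 [ 0.9992  0.0412  0.0014  0.213 ]
 [ 0.0011  0.0073 -1.      0.0504]
 [ 0.      0.      0.      1.    ]] 0.1071548233536558 60.92293918132782 [8.1703 1.4827 3.5511]
```

>>> {"fn": "apply_moves", "kwargs": {
  "moves": [
    {"jaw": 0.5,"offset": [0,0,0],"rot": [0,0,0]},
    {"jaw": 0.5,"offset": [0,0,0],"rot": [0,0,0]},
    {"jaw": 0.5,"offset": [0,0,-5],"rot": [0,0,0]},
    {"jaw": 0.5,"offset": [0,0,-25],"rot": [0,0,0]},
    {"jaw": 0.5,"offset": [0,0,-50],"rot": [0,0,0]}
  ]
}}

```text
time_s: 8.05
eef_pos: [0.6361, 0.2123, 0.1262]
eef_rot: [-0.002, 0.692, 0.722, -0.003]
wrist_force: [0.5, 0.1, -0.2]
opening: 0.5
grasp_force: 0.0
```

```bash
python3 -c "
from h import *
plan([.472,.165,.16],down(182.2),10,.65)"
```

```text
0.65 [-4.0, -16.6, -3.3] [-0.03, -0.03, -8.98]
0.65 [-1.4, -17.0, -3.3] [-0.03, -0.03, -8.98]
0.65 [1.3, -17.1, -3.3] [-0.03, -0.03, -8.98]
0.65 [3.9, -16.6, -3.3] [-0.03, -0.03, -8.98]
0.65 [6.5, -15.8, -3.3] [-0.03, -0.03, -8.98]
0.65 [8.9, -14.6, -3.3] [-0.03, -0.03, -8.98]
0.65 [11.0, -13.1, -3.3] [-0.03, -0.03, -8.98]
0.65 [12.9, -11.2, -3.3] [-0.03, -0.03, -8.98]
0.65 [14.5, -9.0, -3.4] [-0.03, -0.03, -8.98]
0.65 [15.7, -6.6, -3.4] [-0.03, -0.03, -8.98]
```

>>> {"fn": "apply_moves", "kwargs": {
  "moves": [
    {"jaw": 0.65,"offset": [-4,-16.6,-3.3],"rot": [0,0,-9]},
    {"jaw": 0.65,"offset": [-1.4,-17,-3.3],"rot": [0,0,-9]},
    {"jaw": 0.65,"offset": [1.3,-17,-3.3],"rot": [0,0,-9]},
    {"jaw": 0.65,"offset": [4,-16.6,-3.3],"rot": [0,0,-9]},
    {"jaw": 0.65,"offset": [6.5,-15.8,-3.3],"rot": [0,0,-9]}
  ]
}}

```text
time_s: 8.68
eef_pos: [0.5556, 0.1891, 0.145]
eef_rot: [-0.0, 0.361, 0.933, -0.0]
wrist_force: [1.3, -0.1, 0.5]
opening: 0.653
grasp_force: 0.0
```

>>> {"fn": "apply_moves", "kwargs": {
  "moves": [
    {"jaw": 0.65,"offset": [9,-14.6,-3.3],"rot": [0,0,-9]},
    {"jaw": 0.65,"offset": [11,-13,-3.3],"rot": [0,0,-9]},
    {"jaw": 0.65,"offset": [13,-11.2,-3.3],"rot": [0,0,-9]},
    {"jaw": 0.65,"offset": [14.5,-9,-3.3],"rot": [0,0,-9]},
    {"jaw": 0.65,"offset": [15.7,-6.6,-3.3],"rot": [0,0,-9]}
  ]
}}

```text
time_s: 9.3
eef_pos: [0.4736, 0.1654, 0.1616]
eef_rot: [-0.0, -0.023, 1.0, 0.0]
wrist_force: [0.5, 0.9, 0.2]
opening: 0.65
grasp_force: 0.0
```

```bash
cat >> h.py <<'E'
def discs(cam,z,save=None):
    im,d,K,C=shot(cam,save); hsv=cv2.cvtColor(im,cv2.COLOR_RGB2HSV)
    m=cv2.inRange(hsv,(12,150,90),(32,255,255)); m=cv2.morphologyEx(m,cv2.MORPH_OPEN,np.ones((3,3)))
    out=[]
    for c in cv2.findContours(m,cv2.RETR_EXTERNAL,2)[0]:
        if cv2.contourArea(c)<40: continue
        P=np.array([ray(p[0],K,C,z)[:2] for p in c])*1000; (x,y),r=cv2.minEnclosingCircle(P.astype(np.float32))
        if 13<r<24: out.append((round(x,1),round(y,1),round(r,1)))
    return out
E
python3 - <<'E'
from h import *
np.set_printoptions(precision=4,suppress=True)
print(pose(), ctrl.get_obs()["opening"])
print(discs("wrist",.023,"w3")); print(discs("top",.023))
E
```

```text
[[-0.9989 -0.0469 -0.0005  0.4736]
 [-0.0469  0.9989  0.      0.1654]
 [ 0.0005  0.     -1.      0.1616]
 [ 0.      0.      0.      1.    ]] 0.6504446362277561
[(603.0, -129.8, 18.8), (471.8, 200.6, 18.3), (475.2, 132.0, 18.1)]
[(581.9, -109.4, 14.4)]
```

View pics/w3.png

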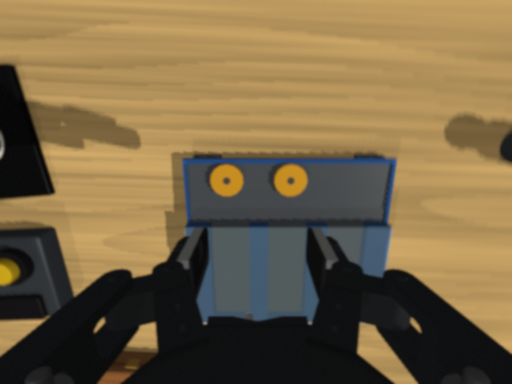

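```bash
python3 - <<'E'
from h import *
im,d,K,C=shot("wrist"); T=pose()
P=pts(np.ones(d.shape,bool),d,K,C); Q=(P-T[:3,3])@T[:3,:3]
for s in(1,-1):
    q=Q[(Q[:,2]<.02)&(Q[:,2]>-.06)&(s*Q[:,1]>0)&(abs(Q[:,1])<.06)]; print(len(q),np.round(np.percentile(q,[0,1,50,99,100],axis=0)*1000,1))
E=plan([.4752,.132,.06],down(182.4),5,.55)
E
```

```text
4523 [[-11.   25.1 -60. ]
 [ -9.3  27.5 -59.9]
 [  8.3  39.9 -53.2]
 [ 14.9  58.8  -8. ]
 [ 15.6  60.   -2.8]]
4526 [[-12.  -59.9 -60. ]
 [ -9.7 -59.  -59.9]
 [  8.  -39.8 -53.2]
 [ 14.5 -27.3  -7.9]
 [ 15.1 -25.   -2.7]]
0.55 [0.1, -6.7, 20.3] [0.0, 0.0, -0.03]
0.55 [0.1, -6.7, 20.3] [0.0, 0.0, -0.03]
0.55 [0.1, -6.7, 20.3] [0.0, 0.0, -0.03]
0.55 [0.1, -6.7, 20.3] [0.0, 0.0, -0.03]
0.55 [0.1, -6.7, 20.3] [0.0, 0.0, -0.03]
```

>>> {"fn": "apply_moves", "kwargs": {
  "moves": [
    {"jaw": 0.55,"offset": [0,-6.7,20],"rot": [0,0,0]},
    {"jaw": 0.55,"offset": [0,-6.7,20],"rot": [0,0,0]},
    {"jaw": 0.55,"offset": [0,-6.7,20],"rot": [0,0,0]},
    {"jaw": 0.55,"offset": [0,-6.7,20],"rot": [0,0,0]},
    {"jaw": 0.55,"offset": [0,-6.7,20],"rot": [0,0,0]}
  ]
}}

```text
time_s: 10.07
eef_pos: [0.4766, 0.1319, 0.0606]
eef_rot: [0.0, -0.019, 1.0, 0.0]
wrist_force: [0.6, -0.2, -0.6]
opening: 0.55
grasp_force: 0.0
```

>>> {"fn": "apply_moves", "kwargs": {
  "moves": [
    {"jaw": 0.55,"offset": [0,0,12],"rot": [0,0,0]},
    {"jaw": 0.55,"offset": [0,0,12],"rot": [0,0,0]},
    {"jaw": 0.55,"offset": [0,0,12],"rot": [0,0,0]},
    {"jaw": 0.55,"offset": [0,0,8],"rot": [0,0,0]},
    {"jaw": 0.55,"offset": [0,0,0],"rot": [0,0,0]}
  ]
}}

```text
time_s: 10.7
eef_pos: [0.4754, 0.1321, 0.0168]
eef_rot: [-0.001, -0.021, 1.0, 0.0]
wrist_force: [-0.3, 0.7, -0.5]
opening: 0.547
grasp_force: 0.0
```

```bash
python3 - <<'E'
from h import *
np.set_printoptions(precision=4,suppress=True)
print(pose(), ctrl.get_obs()["opening"],ctrl.get_obs()["wrist_force"])
print(discs("wrist",.023))
E
```

```text
[[-0.9991 -0.0416 -0.0011  0.4754]
 [-0.0416  0.9991 -0.      0.1321]
 [ 0.0011  0.     -1.      0.0168]
 [ 0.      0.      0.      1.    ]] 0.5473718072748077 [-0.2845  0.7077 -0.4964]
[(472.3, 200.3, 19.0), (475.4, 131.7, 18.4)]
```

>>> {"fn": "apply_moves", "kwargs": {
  "moves": [
    {"jaw": 0.55,"offset": [0,0,3],"rot": [0,0,0]},
    {"jaw": 0.55,"offset": [0,0,0],"rot": [0,0,0]},
    {"jaw": 0,"offset": [0,0,0],"rot": [0,0,0]},
    {"jaw": 0,"offset": [0,0,0],"rot": [0,0,0]},
    {"jaw": 0,"offset": [0,0,0],"rot": [0,0,0]}
  ]
}}

```text
time_s: 11.38
eef_pos: [0.477, 0.1321, 0.0155]
eef_rot: [0.001, -0.021, 1.0, 0.0]
wrist_force: [-0.6, 0.3, 5.8]
opening: 0.382
grasp_force: 61.8
```

>>> {"fn": "apply_moves", "kwargs": {
  "moves": [
    {"jaw": 0,"offset": [0,0,0],"rot": [0,0,0]},
    {"jaw": 0,"offset": [0,0,-10],"rot": [0,0,0]},
    {"jaw": 0,"offset": [0,0,-20],"rot": [0,0,0]},
    {"jaw": 0,"offset": [0,0,-20],"rot": [0,0,0]},
    {"jaw": 0,"offset": [0,0,-20],"rot": [0,0,0]}
  ]
}}

```text
time_s: 12.0
eef_pos: [0.4756, 0.132, 0.0854]
eef_rot: [-0.0, -0.021, 1.0, -0.0]
wrist_force: [0.2, -0.5, 0.0]
opening: 0.381
grasp_force: 59.6
```

```bash
python3 - <<'E'
from h import *
np.set_printoptions(precision=4,suppress=True)
T=pose();print(T, ctrl.get_obs()["opening"],ctrl.get_obs()["grasp_force"])
print(discs("wrist",.023,"w4"))
plan([.4420,-.137,.09],down(187.5),10,0)
E
```

```text
[[-0.9991 -0.0416 -0.0001  0.4756]
 [-0.0416  0.9991 -0.      0.132 ]
 [ 0.0001 -0.     -1.      0.0854]
 [ 0.      0.      0.      1.    ]] 0.3813688313268068 59.62830305099487
[(473.0, 201.2, 18.5)]
0 [4.7, -26.7, -0.2] [-0.0, 0.02, -0.51]
0 [4.9, -26.7, -0.2] [-0.0, 0.02, -0.51]
0 [5.1, -26.7, -0.2] [-0.0, 0.02, -0.51]
0 [5.4, -26.6, -0.2] [-0.0, 0.02, -0.51]
0 [5.6, -26.6, -0.2] [-0.0, 0.02, -0.51]
0 [5.9, -26.5, -0.2] [-0.0, 0.02, -0.51]
0 [6.1, -26.5, -0.2] [-0.0, 0.02, -0.51]
0 [6.3, -26.4, -0.2] [-0.0, 0.02, -0.51]
0 [6.6, -26.3, -0.2] [-0.0, 0.02, -0.51]
0 [6.8, -26.3, -0.2] [-0.0, 0.02, -0.51]
```

```bash
python3 - <<'E'
from h import *
plan([.4616,-.2855,.09],down(187.5),10,0)
E
```

```text
0 [3.3, -41.7, -0.2] [-0.0, 0.02, -0.51]
0 [3.7, -41.6, -0.2] [-0.0, 0.02, -0.51]
0 [4.1, -41.6, -0.2] [-0.0, 0.02, -0.51]
0 [4.4, -41.6, -0.2] [-0.0, 0.02, -0.51]
0 [4.8, -41.5, -0.2] [-0.0, 0.02, -0.51]
0 [5.2, -41.5, -0.2] [-0.0, 0.02, -0.51]
0 [5.6, -41.4, -0.2] [-0.0, 0.02, -0.51]
0 [5.9, -41.4, -0.2] [-0.0, 0.02, -0.51]
0 [6.3, -41.3, -0.2] [-0.0, 0.02, -0.51]
0 [6.7, -41.3, -0.2] [-0.0, 0.02, -0.51]
```

>>> {"fn": "apply_moves", "kwargs": {
  "moves": [
    {"jaw": 0,"offset": [3.5,-41.5,0],"rot": [0,0,-0.5]},
    {"jaw": 0,"offset": [3.5,-41.5,0],"rot": [0,0,-0.5]},
    {"jaw": 0,"offset": [4,-41.5,0],"rot": [0,0,-0.5]},
    {"jaw": 0,"offset": [4.5,-41.5,0],"rot": [0,0,-0.5]},
    {"jaw": 0,"offset": [5,-41.5,0],"rot": [0,0,-0.5]}
  ]
}}

```text
time_s: 12.68
eef_pos: [0.4673, -0.0776, 0.0844]
eef_rot: [0.0, -0.043, 0.999, -0.0]
wrist_force: [0.4, -0.7, -0.5]
opening: 0.38
grasp_force: 59.7
```

>>> {"fn": "apply_moves", "kwargs": {
  "moves": [
    {"jaw": 0,"offset": [5,-41.5,0],"rot": [0,0,-0.5]},
    {"jaw": 0,"offset": [5.5,-41.5,0],"rot": [0,0,-0.5]},
    {"jaw": 0,"offset": [6,-41.5,0],"rot": [0,0,-0.5]},
    {"jaw": 0,"offset": [6.5,-41.5,0],"rot": [0,0,-0.5]},
    {"jaw": 0,"offset": [6.5,-41,0],"rot": [0,0,-0.5]}
  ]
}}

```text
time_s: 13.3
eef_pos: [0.4591, -0.2866, 0.0842]
eef_rot: [-0.0, -0.064, 0.998, 0.0]
wrist_force: [0.1, -0.4, -0.3]
opening: 0.383
grasp_force: 59.7
```

```bash
python3 - <<'E'
from h import *
np.set_printoptions(precision=4,suppress=True)
T=pose();print(T, ctrl.get_obs()["opening"],ctrl.get_obs()["grasp_force"])
im,d,K,C=shot("wrist","w5")
hsv=cv2.cvtColor(im,cv2.COLOR_RGB2HSV); m=cv2.inRange(hsv,(0,0,150),(180,60,255))
for c in cv2.findContours(m,cv2.RETR_EXTERNAL,2)[0]:
    P=np.array([ray(p[0],K,C,.01)[:2] for p in c])*1000; q=cv2.minEnclosingCircle(P.astype(np.float32))
    if 20<q[1]<40: print(q)
print(ctrl.get_obs()["wrist_force"])
E
```

```text
[[-0.9917 -0.1286 -0.0001  0.4591]
 [-0.1286  0.9917  0.0002 -0.2866]
 [ 0.0001  0.0002 -1.      0.0842]
 [ 0.      0.      0.      1.    ]] 0.3832623241317706 59.688602685928345
((443.5828857421875, -141.31265258789062), 30.86506462097168)
((453.08782958984375, -215.70681762695312), 30.688112258911133)
((463.0701599121094, -290.1651306152344), 30.54435920715332)
((422.21795654296875, -469.72625732421875), 30.767925262451172)
[-1.6518 -3.702   0.369 ]
```

View pics/w5.png

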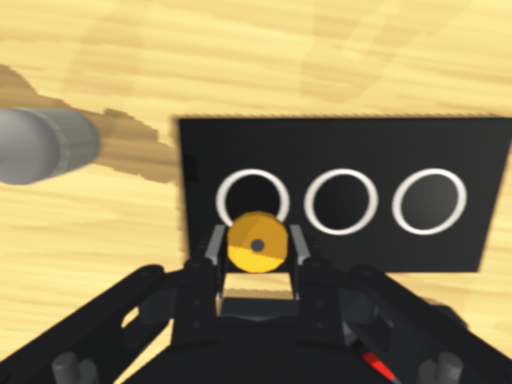

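>>> {"fn": "apply_moves", "kwargs": {
  "moves": [
    {"jaw": 0,"offset": [-3,-2,15],"rot": [0,0,0]},
    {"jaw": 0,"offset": [0,0,20],"rot": [0,0,0]},
    {"jaw": 0,"offset": [0,0,15],"rot": [0,0,0]},
    {"jaw": 0,"offset": [0,0,10],"rot": [0,0,0]},
    {"jaw": 0,"offset": [0,0,0],"rot": [0,0,0]}
  ]
}}

```text
time_s: 13.98
eef_pos: [0.4623, -0.2859, 0.0234]
eef_rot: [-0.001, -0.065, 0.998, 0.001]
wrist_force: [-0.2, 1.1, -0.8]
opening: 0.385
grasp_force: 59.7
```

```bash
python3 - <<'E'
from h import *
np.set_printoptions(precision=4,suppress=True)
T=pose();print(T, ctrl.get_obs()["opening"],ctrl.get_obs()["grasp_force"])
im,d,K,C=shot("wrist","w6")
hsv=cv2.cvtColor(im,cv2.COLOR_RGB2HSV); m=cv2.inRange(hsv,(0,0,150),(180,60,255))
for c in cv2.findContours(m,cv2.RETR_EXTERNAL,2)[0]:
    P=np.array([ray(p[0],K,C,.01)[:2] for p in c])*1000; q=cv2.minEnclosingCircle(P.astype(np.float32))
    if 20<q[1]<40: print(q)
print(discs("wrist",T[2,3]+.0075))
E
```

```text
[[-0.9916 -0.1291 -0.0014  0.4623]
 [-0.1291  0.9916  0.0014 -0.2859]
 [ 0.0012  0.0016 -1.      0.0234]
 [ 0.      0.      0.      1.    ]] 0.38492794464890445 59.739460945129395
((453.48638916015625, -213.4605255126953), 29.541391372680664)
((461.07232666015625, -288.15032958984375), 29.075639724731445)
((443.8125, -139.18695068359375), 29.636144638061523)
[(462.0, -286.6, 19.3)]
```

View pics/w6.png

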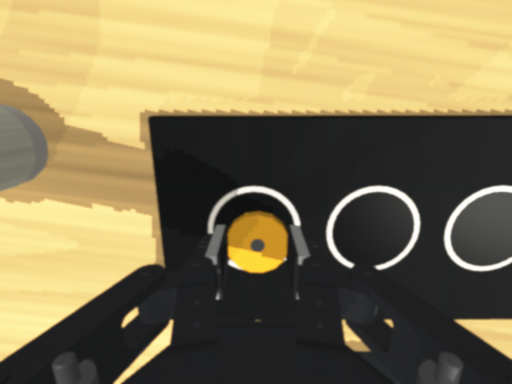

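>>> {"fn": "apply_moves", "kwargs": {
  "moves": [
    {"jaw": 0,"offset": [-1,-1.5,6],"rot": [0,0,0]},
    {"jaw": 0,"offset": [0,0,4],"rot": [0,0,0]},
    {"jaw": 0,"offset": [0,0,2],"rot": [0,0,0]},
    {"jaw": 0,"offset": [0,0,0],"rot": [0,0,0]},
    {"jaw": 0,"offset": [0,0,0],"rot": [0,0,0]}
  ]
}}

```text
time_s: 14.7
eef_pos: [0.464, -0.2883, 0.0124]
eef_rot: [0.0, -0.064, 0.998, -0.0]
wrist_force: [0.5, 0.7, -1.3]
opening: 0.382
grasp_force: 59.7
```

>>> {"fn": "apply_moves", "kwargs": {
  "moves": [
    {"jaw": 0,"offset": [0,0,1],"rot": [0,0,0]},
    {"jaw": 0,"offset": [0,0,1],"rot": [0,0,0]},
    {"jaw": 0,"offset": [0,0,0],"rot": [0,0,0]},
    {"jaw": 0,"offset": [0,0,0],"rot": [0,0,0]},
    {"jaw": 0,"offset": [0,0,0],"rot": [0,0,0]}
  ]
}}

```text
time_s: 15.32
eef_pos: [0.464, -0.2883, 0.0104]
eef_rot: [0.0, -0.064, 0.998, -0.0]
wrist_force: [0.5, 0.4, -0.7]
opening: 0.386
grasp_force: 59.7
```

>>> {"fn": "apply_moves", "kwargs": {
  "moves": [
    {"jaw": 0,"offset": [0,0,1],"rot": [0,0,0]},
    {"jaw": 0,"offset": [0,0,0],"rot": [0,0,0]},
    {"jaw": 0.5,"offset": [0,0,0],"rot": [0,0,0]},
    {"jaw": 0.5,"offset": [0,0,0],"rot": [0,0,0]},
    {"jaw": 0.5,"offset": [0,0,0],"rot": [0,0,0]}
  ]
}}

```text
time_s: 15.95
eef_pos: [0.4639, -0.2882, 0.0093]
eef_rot: [-0.0, -0.064, 0.998, 0.0]
wrist_force: [-0.4, 0.5, 0.2]
opening: 0.5
grasp_force: 0.0
```

>>> {"fn": "apply_moves", "kwargs": {
  "moves": [
    {"jaw": 0.55,"offset": [0,0,-5],"rot": [0,0,0]},
    {"jaw": 0.55,"offset": [0,0,-15],"rot": [0,0,0]},
    {"jaw": 0.55,"offset": [0,0,-30],"rot": [0,0,0]},
    {"jaw": 0.55,"offset": [0,0,-30],"rot": [0,0,0]},
    {"jaw": 0.55,"offset": [0,0,-20],"rot": [0,0,0]}
  ]
}}

```text
time_s: 16.58
eef_pos: [0.4647, -0.2889, 0.1122]
eef_rot: [0.001, -0.064, 0.998, -0.001]
wrist_force: [0.4, -0.2, -0.2]
opening: 0.55
grasp_force: 0.0
```

```bash
python3 - <<'E'
from h import *
np.set_printoptions(precision=4,suppress=True)
T=pose();print(T[:3,3])
im,d,K,C=shot("wrist","w7")
hsv=cv2.cvtColor(im,cv2.COLOR_RGB2HSV); m=cv2.inRange(hsv,(0,0,150),(180,60,255))
for c in cv2.findContours(m,cv2.RETR_EXTERNAL,2)[0]:
    P=np.array([ray(p[0],K,C,.01)[:2] for p in c])*1000; q=cv2.minEnclosingCircle(P.astype(np.float32))
    if 20<q[1]<40: print(q)
print(discs("wrist",.017)); print("top",discs("top",.023))
plan([.4725,.2005,.11],down(182.2),10,.55)
E
```

```text
[ 0.4647 -0.2889  0.1122]
((443.8504943847656, -138.31948852539062), 30.064424514770508)
((453.71490478515625, -213.0460662841797), 29.837350845336914)
((463.6166687011719, -287.71807861328125), 29.75887680053711)
((419.5326843261719, -472.4735107421875), 37.83120346069336)
[(463.8, -288.5, 19.1)]
top [(472.6, 202.9, 17.6), (581.9, -109.4, 14.4)]
0.55 [-7.1, 48.5, -0.0] [-0.02, 0.01, 0.52]
0.55 [-6.6, 48.5, 0.0] [-0.02, 0.01, 0.52]
0.55 [-6.2, 48.6, 0.0] [-0.02, 0.01, 0.52]
0.55 [-5.7, 48.6, 0.0] [-0.02, 0.01, 0.52]
0.55 [-5.3, 48.7, 0.0] [-0.02, 0.01, 0.52]
0.55 [-4.9, 48.7, 0.1] [-0.02, 0.01, 0.52]
0.55 [-4.4, 48.8, 0.1] [-0.02, 0.01, 0.52]
0.55 [-4.0, 48.8, 0.1] [-0.02, 0.01, 0.52]
0.55 [-3.5, 48.8, 0.1] [-0.02, 0.01, 0.52]
0.55 [-3.1, 48.9, 0.1] [-0.02, 0.01, 0.52]
```

Disc one sits within 1 mm of its ring's centre. Now the second disc.

>>> {"fn": "apply_moves", "kwargs": {
  "moves": [
    {"jaw": 0.55,"offset": [-7,48.5,0],"rot": [0,0,0.5]},
    {"jaw": 0.55,"offset": [-6.5,48.5,0],"rot": [0,0,0.5]},
    {"jaw": 0.55,"offset": [-6,48.5,0],"rot": [0,0,0.5]},
    {"jaw": 0.55,"offset": [-5.5,48.5,0],"rot": [0,0,0.5]},
    {"jaw": 0.55,"offset": [-5.5,48.5,0],"rot": [0,0,0.5]}
  ]
}}

```text
time_s: 17.35
eef_pos: [0.4664, -0.0421, 0.1085]
eef_rot: [-0.001, -0.042, 0.999, 0.0]
wrist_force: [0.2, 0.5, 0.6]
opening: 0.553
grasp_force: 0.0
```

>>> {"fn": "apply_moves", "kwargs": {
  "moves": [
    {"jaw": 0.55,"offset": [-5,49,0],"rot": [0,0,0.5]},
    {"jaw": 0.55,"offset": [-4.5,49,0],"rot": [0,0,0.5]},
    {"jaw": 0.55,"offset": [-4,49,0],"rot": [0,0,0.5]},
    {"jaw": 0.55,"offset": [-3.5,49,0],"rot": [0,0,0.5]},
    {"jaw": 0.55,"offset": [-3,49,0],"rot": [0,0,0.5]}
  ]
}}

```text
time_s: 17.98
eef_pos: [0.4697, 0.2035, 0.1084]
eef_rot: [-0.001, -0.021, 1.0, -0.0]
wrist_force: [0.5, 0.7, 0.4]
opening: 0.549
grasp_force: 0.0
```

```bash
python3 - <<'E'
from h import *
np.set_printoptions(precision=4,suppress=True)
T=pose();print(T)
D=discs("wrist",.023); print(D)
D=[x for x in D if x[1]>50]
if D: plan([D[0][0]/1000,D[0][1]/1000,.05],down(182.2),5,.55)
E
```

```text
[[-0.9991 -0.0413 -0.0013  0.4697]
 [-0.0413  0.9991 -0.0003  0.2035]
 [ 0.0014 -0.0002 -1.      0.1084]
 [ 0.      0.      0.      1.    ]]
[(472.7, 203.6, 18.5)]
0.55 [-0.6, -1.0, 11.7] [0.03, -0.01, 0.05]
0.55 [-0.6, -1.0, 11.7] [0.03, -0.01, 0.05]
0.55 [-0.6, -1.0, 11.7] [0.03, -0.01, 0.05]
0.55 [-0.6, -1.0, 11.7] [0.03, -0.01, 0.05]
0.55 [-0.6, -1.0, 11.7] [0.03, -0.01, 0.05]
```

>>> {"fn": "apply_moves", "kwargs": {
  "moves": [
    {"jaw": 0.55,"offset": [-1,-1,15],"rot": [0,0,0]},
    {"jaw": 0.55,"offset": [-1,-1,15],"rot": [0,0,0]},
    {"jaw": 0.55,"offset": [0,-1,15],"rot": [0,0,0]},
    {"jaw": 0.55,"offset": [0,-1,13],"rot": [0,0,0]},
    {"jaw": 0.55,"offset": [0,0,0],"rot": [0,0,0]}
  ]
}}

```text
time_s: 18.65
eef_pos: [0.4718, 0.1972, 0.0498]
eef_rot: [-0.001, -0.02, 1.0, -0.0]
wrist_force: [-0.5, -0.3, -0.7]
opening: 0.545
grasp_force: 0.0
```

```bash
python3 - <<'E'
from h import *
np.set_printoptions(precision=4,suppress=True)
shot("wrist");print(pose()[:3,3]); D=discs("wrist",.023); print(D,pose()[:3,3])
plan([D[0][0]/1000,D[0][1]/1000,.0168],down(182.2),5,.55)
E
```

```text
[0.4724 0.1975 0.0507]
[(472.6, 201.1, 18.4)] [0.473  0.1978 0.0513]
0.55 [0.0, 0.7, 6.9] [-0.0, -0.0, 0.03]
0.55 [0.0, 0.7, 6.9] [-0.0, -0.0, 0.03]
0.55 [0.0, 0.7, 6.9] [-0.0, -0.0, 0.03]
0.55 [0.1, 0.7, 6.9] [-0.0, -0.0, 0.03]
0.55 [0.1, 0.7, 6.9] [-0.0, -0.0, 0.03]
```

>>> {"fn": "apply_moves", "kwargs": {
  "moves": [
    {"jaw": 0.55,"offset": [0,1,10],"rot": [0,0,0]},
    {"jaw": 0.55,"offset": [0,1,10],"rot": [0,0,0]},
    {"jaw": 0.55,"offset": [0,1,8],"rot": [0,0,0]},
    {"jaw": 0.55,"offset": [0,0,6],"rot": [0,0,0]},
    {"jaw": 0.55,"offset": [0,0,0],"rot": [0,0,0]}
  ]
}}

```text
time_s: 19.38
eef_pos: [0.4721, 0.201, 0.0167]
eef_rot: [-0.001, -0.021, 1.0, -0.0]
wrist_force: [0.8, -0.5, -0.2]
opening: 0.551
grasp_force: 0.0
```

```bash
python3 - <<'E'
from h import *
np.set_printoptions(precision=4,suppress=True)
shot("wrist"); D=discs("wrist",.023); print(D,pose()[:3,3])
E
```

```text
[(472.6, 200.7, 18.6)] [0.4727 0.2011 0.0173]
```

>>> {"fn": "apply_moves", "kwargs": {
  "moves": [
    {"jaw": 0.55,"offset": [0,0,3],"rot": [0,0,0]},
    {"jaw": 0.55,"offset": [0,0,0],"rot": [0,0,0]},
    {"jaw": 0,"offset": [0,0,0],"rot": [0,0,0]},
    {"jaw": 0,"offset": [0,0,0],"rot": [0,0,0]},
    {"jaw": 0,"offset": [0,0,0],"rot": [0,0,0]}
  ]
}}

```text
time_s: 20.1
eef_pos: [0.4738, 0.2013, 0.0155]
eef_rot: [0.001, -0.021, 1.0, 0.0]
wrist_force: [-0.1, -0.3, 6.5]
opening: 0.384
grasp_force: 61.1
```

>>> {"fn": "apply_moves", "kwargs": {
  "moves": [
    {"jaw": 0,"offset": [0,0,0],"rot": [0,0,0]},
    {"jaw": 0,"offset": [0,0,-10],"rot": [0,0,0]},
    {"jaw": 0,"offset": [0,0,-20],"rot": [0,0,0]},
    {"jaw": 0,"offset": [0,0,-20],"rot": [0,0,0]},
    {"jaw": 0,"offset": [0,0,-20],"rot": [0,0,0]}
  ]
}}

```text
time_s: 20.72
eef_pos: [0.4724, 0.201, 0.0853]
eef_rot: [-0.0, -0.021, 1.0, -0.0]
wrist_force: [-0.3, -0.1, -1.1]
opening: 0.381
grasp_force: 59.6
```

```bash
python3 - <<'E'
from h import *
np.set_printoptions(precision=4,suppress=True)
print(pose()[:3,3]); print(discs("wrist",.09),discs("top",.017))
plan([.4438,-.1383,.085],down(187.5),10,0)
E
```

```text
[0.4724 0.201  0.0853]
[(473.0, 200.9, 18.9)] [(462.6, -285.4, 18.7), (582.0, -110.0, 14.5)]
0 [4.5, -33.8, 0.1] [0.0, 0.03, -0.51]
0 [4.8, -33.8, 0.1] [0.0, 0.03, -0.51]
0 [5.1, -33.7, 0.1] [0.0, 0.03, -0.51]
0 [5.4, -33.7, 0.2] [0.0, 0.03, -0.51]
0 [5.7, -33.6, 0.2] [0.0, 0.03, -0.51]
0 [6.0, -33.6, 0.2] [0.0, 0.03, -0.51]
0 [6.3, -33.5, 0.2] [0.0, 0.03, -0.51]
0 [6.6, -33.5, 0.2] [0.0, 0.03, -0.51]
0 [6.9, -33.4, 0.2] [0.0, 0.03, -0.51]
0 [7.2, -33.3, 0.2] [0.0, 0.03, -0.51]
```

>>> {"fn": "apply_moves", "kwargs": {
  "moves": [
    {"jaw": 0,"offset": [4.5,-34,0],"rot": [0,0,-0.5]},
    {"jaw": 0,"offset": [5,-34,0],"rot": [0,0,-0.5]},
    {"jaw": 0,"offset": [5,-34,0],"rot": [0,0,-0.5]},
    {"jaw": 0,"offset": [5.5,-33.5,0],"rot": [0,0,-0.5]},
    {"jaw": 0,"offset": [5.5,-33.5,0],"rot": [0,0,-0.5]}
  ]
}}

```text
time_s: 21.45
eef_pos: [0.4564, 0.0299, 0.0837]
eef_rot: [-0.0, -0.043, 0.999, 0.0]
wrist_force: [-0.4, -0.5, -1.1]
opening: 0.382
grasp_force: 59.7
```

>>> {"fn": "apply_moves", "kwargs": {
  "moves": [
    {"jaw": 0,"offset": [6,-33.5,0],"rot": [0,0,-0.5]},
    {"jaw": 0,"offset": [6.5,-33.5,0],"rot": [0,0,-0.5]},
    {"jaw": 0,"offset": [6.5,-33.5,0],"rot": [0,0,-0.5]},
    {"jaw": 0,"offset": [7,-33.5,0],"rot": [0,0,-0.5]},
    {"jaw": 0,"offset": [7,-33,0],"rot": [0,0,-0.5]}
  ]
}}

```text
time_s: 22.08
eef_pos: [0.4407, -0.1395, 0.0837]
eef_rot: [-0.0, -0.064, 0.998, 0.0]
wrist_force: [-0.4, -0.5, -0.7]
opening: 0.381
grasp_force: 59.7
```

>>> {"fn": "apply_moves", "kwargs": {
  "moves": [
    {"jaw": 0,"offset": [0,0,20],"rot": [0,0,0]},
    {"jaw": 0,"offset": [0,0,20],"rot": [0,0,0]},
    {"jaw": 0,"offset": [0,0,15],"rot": [0,0,0]},
    {"jaw": 0,"offset": [0,0,7],"rot": [0,0,0]},
    {"jaw": 0,"offset": [0,0,0],"rot": [0,0,0]}
  ]
}}

```text
time_s: 22.7
eef_pos: [0.4412, -0.1384, 0.0219]
eef_rot: [-0.0, -0.065, 0.998, 0.0]
wrist_force: [0.2, -0.5, -1.2]
opening: 0.38
grasp_force: 59.8
```

```bash
python3 - <<'E'
from h import *
np.set_printoptions(precision=4,suppress=True)
shot("wrist");T=pose();print(T[:3,3],ctrl.get_obs()["opening"])
im,d,K,C=shot("wrist","w8")
hsv=cv2.cvtColor(im,cv2.COLOR_RGB2HSV); m=cv2.inRange(hsv,(0,0,150),(180,60,255))
for c in cv2.findContours(m,cv2.RETR_EXTERNAL,2)[0]:
    P=np.array([ray(p[0],K,C,.01)[:2] for p in c])*1000; q=cv2.minEnclosingCircle(P.astype(np.float32))
    if 20<q[1]<40: print(q)
print(discs("wrist",T[2,3]+.0075))
E
```

```text
[ 0.4416 -0.1386  0.0224] 0.38229920035288084
((463.9060974121094, -287.50860595703125), 29.4028263092041)
((454.06060791015625, -213.62744140625), 29.405961990356445)
((441.489501953125, -139.36468505859375), 28.89539337158203)
[(441.5, -139.1, 19.2), (455.0, -271.4, 18.3)]
```

>>> {"fn": "apply_moves", "kwargs": {
  "moves": [
    {"jaw": 0,"offset": [-2,-0.5,6],"rot": [0,0,0]},
    {"jaw": 0,"offset": [0,0,4],"rot": [0,0,0]},
    {"jaw": 0,"offset": [0,0,1],"rot": [0,0,0]},
    {"jaw": 0,"offset": [0,0,0],"rot": [0,0,0]},
    {"jaw": 0,"offset": [0,0,0],"rot": [0,0,0]}
  ]
}}

```text
time_s: 23.48
eef_pos: [0.4435, -0.1389, 0.0114]
eef_rot: [0.0, -0.064, 0.998, -0.0]
wrist_force: [-0.5, -0.2, -0.7]
opening: 0.379
grasp_force: 59.8
```

>>> {"fn": "apply_moves", "kwargs": {
  "moves": [
    {"jaw": 0,"offset": [0,0,2],"rot": [0,0,0]},
    {"jaw": 0,"offset": [0,0,0],"rot": [0,0,0]},
    {"jaw": 0.5,"offset": [0,0,0],"rot": [0,0,0]},
    {"jaw": 0.5,"offset": [0,0,0],"rot": [0,0,0]},
    {"jaw": 0.5,"offset": [0,0,0],"rot": [0,0,0]}
  ]
}}

```text
time_s: 24.1
eef_pos: [0.4435, -0.1389, 0.0093]
eef_rot: [-0.0, -0.064, 0.998, -0.0]
wrist_force: [0.1, 0.3, 0.8]
opening: 0.499
grasp_force: 0.0
```

>>> {"fn": "apply_moves", "kwargs": {
  "moves": [
    {"jaw": 0.55,"offset": [0,0,-5],"rot": [0,0,0]},
    {"jaw": 0.55,"offset": [0,0,-20],"rot": [0,0,0]},
    {"jaw": 0.55,"offset": [0,0,-40],"rot": [0,0,0]},
    {"jaw": 0.3,"offset": [0,0,-50],"rot": [0,0,0]},
    {"jaw": 0,"offset": [0,0,0],"rot": [0,0,0]}
  ]
}}

```text
time_s: 24.72
eef_pos: [0.4464, -0.1406, 0.1287]
eef_rot: [0.004, -0.064, 0.998, -0.003]
wrist_force: [-0.1, 0.4, -0.5]
opening: 0.132
grasp_force: 0.0
```

```bash
cat >> h.py <<'E'
def check():
    shot("wrist"); im,d,K,C=shot("wrist"); print(pose()[:3,3])
    hsv=cv2.cvtColor(im,cv2.COLOR_RGB2HSV); m=cv2.inRange(hsv,(0,0,150),(180,60,255))
    for c in cv2.findContours(m,cv2.RETR_EXTERNAL,2)[0]:
        P=np.array([ray(p[0],K,C,.01)[:2] for p in c])*1000; q=cv2.minEnclosingCircle(P.astype(np.float32))
        if 26<q[1]<32: print("ring",np.round(q[0],1))
    print("w",discs("wrist",.017),"top",discs("top",.017))
    for n,lo,hi in(("r",(0,150,60),(8,255,255)),("y",(22,150,120),(34,255,255)),("g",(45,110,50),(80,255,255)),("b",(95,150,60),(125,255,255))):
        for c in cv2.findContours(cv2.inRange(hsv,lo,hi),cv2.RETR_EXTERNAL,2)[0]:
            P=np.array([ray(p[0],K,C,.048)[:2] for p in c])*1000; q=cv2.minEnclosingCircle(P.astype(np.float32))
            if 10<q[1]<19: print(n,np.round(q[0],1),round(q[1],1))
E
python3 - <<'E'
from h import *
np.set_printoptions(precision=4,suppress=True)
check(); print(ctrl.get_obs()["opening"])
plan([.5865,-.162,.12],down(185),5,0)
E
```

```text
[ 0.4437 -0.139   0.1248]
ring [ 443.5 -139.1]
ring [ 453.3 -213.3]
ring [ 463.2 -287.7]
w [(443.6, -138.9, 19.0), (462.8, -286.5, 20.1)] top [(462.6, -285.4, 18.7), (582.0, -110.0, 14.5)]
y [ 452.4 -270.4] 14.9
y [ 434.7 -140. ] 14.7
g [ 582.7 -218.4] 12.7
0.0009410568194930049
0 [-27.9, -8.4, 0.6] [0.02, -0.02, 0.48]
0 [-28.0, -8.2, 0.6] [0.02, -0.02, 0.48]
0 [-28.1, -7.9, 0.6] [0.02, -0.02, 0.48]
0 [-28.1, -7.7, 0.6] [0.02, -0.02, 0.48]
0 [-28.2, -7.5, 0.6] [0.02, -0.02, 0.48]
```

>>> {"fn": "apply_moves", "kwargs": {
  "moves": [
    {"jaw": 0,"offset": [-28,-8,0],"rot": [0,0,0.5]},
    {"jaw": 0,"offset": [-28,-8,0],"rot": [0,0,0.5]},
    {"jaw": 0,"offset": [-28,-8,0],"rot": [0,0,0.5]},
    {"jaw": 0,"offset": [-28,-8,0],"rot": [0,0,0.5]},
    {"jaw": 0,"offset": [-28,-8,0],"rot": [0,0,0.5]}
  ]
}}

```text
time_s: 25.55
eef_pos: [0.5868, -0.1627, 0.122]
eef_rot: [-0.002, -0.042, 0.999, 0.001]
wrist_force: [0.7, -0.4, -0.0]
opening: -0.003
grasp_force: 0.0
```

```bash
python3 - <<'E'
from h import *
np.set_printoptions(precision=4,suppress=True)
check(); print(pose()); shot("wrist","w9")
E
```

```text
[ 0.5881 -0.1633  0.1223]
ring [ 443.5 -139.3]
ring [ 453.5 -213.7]
ring [ 463.3 -288. ]
w [(591.9, -100.7, 17.9), (464.9, -287.1, 19.8), (444.4, -139.1, 18.9)] top [(582.0, -110.0, 14.5)]
r [ 586.8 -163.5] 15.4
y [ 582.6 -109.4] 15.3
y [ 470.7 -273.1] 15.0
y [ 453.4 -142.8] 15.0
g [ 591.3 -216.6] 15.7
b [ 595.6 -270.1] 16.7
[[-0.9963 -0.0855 -0.0035  0.5858]
 [-0.0856  0.9963  0.0016 -0.1625]
 [ 0.0034  0.0019 -1.      0.1223]
 [ 0.      0.      0.      1.    ]]
```

View pics/w9.png

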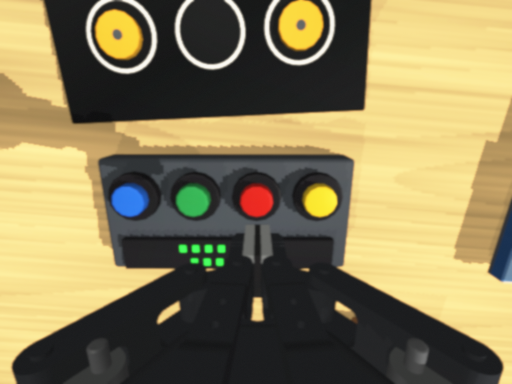

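>>> {"fn": "apply_moves", "kwargs": {
  "moves": [
    {"jaw": 0,"offset": [0,0,20],"rot": [0,0,0]},
    {"jaw": 0,"offset": [0,0,20],"rot": [0,0,0]},
    {"jaw": 0,"offset": [0,0,18],"rot": [0,0,0]},
    {"jaw": 0,"offset": [0,0,10],"rot": [0,0,0]},
    {"jaw": 0,"offset": [0,0,0],"rot": [0,0,0]}
  ]
}}

```text
time_s: 26.42
eef_pos: [0.5863, -0.1628, 0.055]
eef_rot: [-0.001, -0.043, 0.999, 0.001]
wrist_force: [-0.4, 0.7, -0.0]
opening: 0.004
grasp_force: 0.0
```

>>> {"fn": "apply_moves", "kwargs": {
  "moves": [
    {"jaw": 0,"offset": [0,0,5],"rot": [0,0,0]},
    {"jaw": 0,"offset": [0,0,4],"rot": [0,0,0]},
    {"jaw": 0,"offset": [0,0,3],"rot": [0,0,0]},
    {"jaw": 0,"offset": [0,0,1],"rot": [0,0,0]},
    {"jaw": 0,"offset": [0,0,0],"rot": [0,0,0]}
  ]
}}

```text
time_s: 27.05
eef_pos: [0.5881, -0.1636, 0.0459]
eef_rot: [0.001, -0.043, 0.999, -0.001]
wrist_force: [-5.2, 1.7, 16.7]
opening: 0.0
grasp_force: 8.0
```

```bash
python3 - <<'E'
from h import *
np.set_printoptions(precision=4,suppress=True)
im,d,K,C=shot("wrist","w10"); T=pose(); print(T[:3,3],ctrl.get_obs()["wrist_force"])
hsv=cv2.cvtColor(im,cv2.COLOR_RGB2HSV)
for n,lo,hi in(("r",(0,150,60),(8,255,255)),("y",(22,150,120),(34,255,255)),("g",(45,110,50),(80,255,255)),("b",(95,150,60),(125,255,255))):
    m=cv2.inRange(hsv,lo,hi)>0; P=pts(m,d,K,C); P=P[(P[:,0]>.55)&(P[:,2]>.03)]
    print(n,len(P),np.percentile(P[:,2],[5,25,50,75,95]) if len(P) else "")
P=pts(np.ones(d.shape,bool),d,K,C); Q=(P-T[:3,3])@T[:3,:3]; q=Q[(abs(Q[:,0])<.02)&(abs(Q[:,1])<.02)]; print(np.percentile(q[:,2],[50,95,99,100]))
q=q[(q[:,2]>-.012)]; print(len(q),q.min(0),q.max(0))
E
```

```text
[ 0.588  -0.1636  0.0459] [-4.8972  1.4688 15.9494]
r 539 [0.0419 0.0437 0.0448 0.0456 0.0487]
y 1972 [0.0441 0.0506 0.0514 0.0519 0.0525]
g 2321 [0.0375 0.0491 0.0513 0.0519 0.0529]
b 2190 [0.0425 0.0495 0.0513 0.0518 0.0525]
[-0.0793  0.0042  0.0157  0.0178]
2382 [-0.0198 -0.02   -0.0119] [0.02   0.02   0.0178]
```

View pics/w10.png

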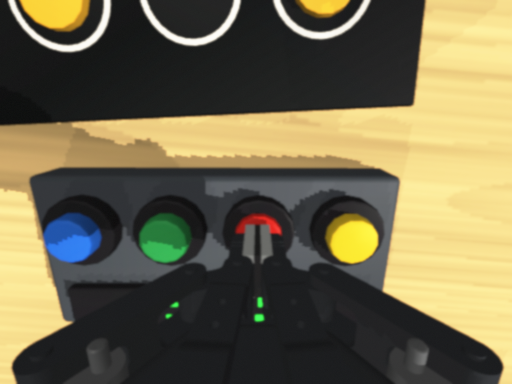

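Red reads 6.6 mm lower than the other keys, so it is fully down. I'll release it and move to yellow.

>>> {"fn": "apply_moves", "kwargs": {
  "moves": [
    {"jaw": 0,"offset": [0,0,-10],"rot": [0,0,0]},
    {"jaw": 0,"offset": [0,0,-15],"rot": [0,0,0]},
    {"jaw": 0,"offset": [0,18,0],"rot": [0,0,0]},
    {"jaw": 0,"offset": [0,18,0],"rot": [0,0,0]},
    {"jaw": 0,"offset": [0,18,0],"rot": [0,0,0]}
  ]
}}

```text
time_s: 27.72
eef_pos: [0.5816, -0.1072, 0.0676]
eef_rot: [-0.001, -0.043, 0.999, 0.0]
wrist_force: [0.2, -0.0, 1.0]
opening: 0.004
grasp_force: 0.0
```

```bash
python3 - <<'E'
from h import *
np.set_printoptions(precision=4,suppress=True)
check()
E
```

```text
[ 0.5816 -0.1063  0.0676]
ring [ 445.  -139.3]
ring [ 453.7 -213.7]
w [(595.3, -108.7, 17.6), (447.7, -138.8, 18.1), (470.2, -274.0, 14.2)] top [(462.6, -285.4, 18.7)]
r [ 586.8 -162.9] 16.1
y [ 581.8 -109.4] 14.5
y [ 457.1 -134.3] 14.1
g [ 591.2 -215.9] 17.3
b [ 596.1 -266.4] 16.8
```

>>> {"fn": "apply_moves", "kwargs": {
  "moves": [
    {"jaw": 0,"offset": [0,-2,10],"rot": [0,0,0]},
    {"jaw": 0,"offset": [0,0,8],"rot": [0,0,0]},
    {"jaw": 0,"offset": [0,0,4],"rot": [0,0,0]},
    {"jaw": 0,"offset": [0,0,3],"rot": [0,0,0]},
    {"jaw": 0,"offset": [0,0,0],"rot": [0,0,0]}
  ]
}}

```text
time_s: 28.55
eef_pos: [0.5827, -0.112, 0.0458]
eef_rot: [-0.0, -0.043, 0.999, -0.0]
wrist_force: [-10.0, 1.1, 22.1]
opening: 0.001
grasp_force: 11.0
```

```bash
cat >> h.py <<'E'
def keys():
    im,d,K,C=shot("wrist"); print(pose()[:3,3],ctrl.get_obs()["wrist_force"]); hsv=cv2.cvtColor(im,cv2.COLOR_RGB2HSV)
    for n,lo,hi in(("r",(0,150,60),(8,255,255)),("y",(22,150,120),(34,255,255)),("g",(45,110,50),(80,255,255)),("b",(95,150,60),(125,255,255))):
        P=pts(cv2.inRange(hsv,lo,hi)>0,d,K,C); P=P[(P[:,0]>.55)&(P[:,2]>.03)]
        print(n,len(P),np.percentile(P[:,2],[25,50,75]) if len(P) else "")
E
python3 -c "
from h import *
keys()"
```

```text
[ 0.58271589 -0.11205942  0.04575885] [-9.71971462  0.75003731 21.7721954 ]
r 2048 [0.05030028 0.05137197 0.05191449]
y 449 [0.04389986 0.04487747 0.04558311]
g 2700 [0.04438313 0.05103085 0.05182168]
b 440 [0.04349999 0.04556668 0.04790826]
```

>>> {"fn": "apply_moves", "kwargs": {
  "moves": [
    {"jaw": 0,"offset": [0,0,-10],"rot": [0,0,0]},
    {"jaw": 0,"offset": [0,0,-15],"rot": [0,0,0]},
    {"jaw": 0,"offset": [0,-35,0],"rot": [0,0,0]},
    {"jaw": 0,"offset": [0,-35,0],"rot": [0,0,0]},
    {"jaw": 0,"offset": [0,-35,0],"rot": [0,0,0]}
  ]
}}

```text
time_s: 29.22
eef_pos: [0.5916, -0.2168, 0.0686]
eef_rot: [0.0, -0.043, 0.999, 0.0]
wrist_force: [0.3, -0.5, 0.2]
opening: -0.001
grasp_force: 0.0
```

```bash
python3 - <<'E'
from h import *
np.set_printoptions(precision=4,suppress=True)
check()
E
```

```text
[ 0.5919 -0.2196  0.0689]
ring [ 445.6 -138.9]
ring [ 454.4 -213.4]
ring [ 463.5 -287.9]
w [(594.0, -88.4, 20.0), (448.0, -139.4, 18.5), (465.5, -287.1, 19.0)] top [(582.0, -110.0, 14.5)]
r [ 586.8 -163.7] 16.3
y [ 582.8 -110.2] 16.7
y [ 459.  -153.1] 13.6
y [ 473.3 -278.2] 14.5
g [ 590.4 -216.6] 15.1
b [ 595.7 -270.4] 16.3
```

>>> {"fn": "apply_moves", "kwargs": {
  "moves": [
    {"jaw": 0,"offset": [0,2,10],"rot": [0,0,0]},
    {"jaw": 0,"offset": [0,0,8],"rot": [0,0,0]},
    {"jaw": 0,"offset": [0,0,4],"rot": [0,0,0]},
    {"jaw": 0,"offset": [0,0,3],"rot": [0,0,0]},
    {"jaw": 0,"offset": [0,0,0],"rot": [0,0,0]}
  ]
}}

```text
time_s: 30.05
eef_pos: [0.5912, -0.2125, 0.0458]
eef_rot: [-0.001, -0.043, 0.999, 0.001]
wrist_force: [-10.8, 7.4, 23.2]
opening: -0.001
grasp_force: 11.3
```

```bash
python3 -c "
from h import *
keys()"
```

```text
[ 0.59118231 -0.21248024  0.04574666] [-9.09123747  9.00270821 22.24879993]
r 2037 [0.05040265 0.05139907 0.05190374]
y 2061 [0.05021197 0.05138908 0.05192476]
g 797 [0.04138128 0.04450512 0.04557906]
b 2087 [0.05010012 0.05136809 0.05191512]
```

>>> {"fn": "apply_moves", "kwargs": {
  "moves": [
    {"jaw": 0,"offset": [0,0,-10],"rot": [0,0,0]},
    {"jaw": 0,"offset": [0,0,-15],"rot": [0,0,0]},
    {"jaw": 0,"offset": [0,17,0],"rot": [0,0,0]},
    {"jaw": 0,"offset": [0,17,0],"rot": [0,0,0]},
    {"jaw": 0,"offset": [0,17,0],"rot": [0,0,0]}
  ]
}}

```text
time_s: 30.72
eef_pos: [0.5863, -0.1611, 0.0675]
eef_rot: [-0.001, -0.043, 0.999, 0.0]
wrist_force: [-0.9, -0.8, 0.1]
opening: 0.001
grasp_force: 0.0
```

```bash
python3 - <<'E'
from h import *
np.set_printoptions(precision=4,suppress=True)
check();keys()
E
```

```text
[ 0.5863 -0.1603  0.0676]
ring [ 445.  -139.3]
ring [ 454.3 -213.8]
ring [ 463.3 -288.1]
w [(595.2, -98.7, 19.3), (447.0, -139.2, 18.3), (465.6, -286.8, 19.8)] top []
r [ 586.  -163.4] 14.9
y [ 582.7 -109.6] 15.8
y [ 457.8 -143.1] 14.0
y [ 472.8 -268.1] 14.5
g [ 591.3 -216.5] 16.2
b [ 595.3 -269.7] 17.2
[ 0.5871 -0.163   0.0682] [ 0.0772  0.2875 -0.1745]
r 961 [0.0495 0.0513 0.0519]
y 1512 [0.0506 0.0514 0.052 ]
g 1707 [0.0498 0.0513 0.0519]
b 1713 [0.0495 0.0512 0.0519]
```

>>> {"fn": "apply_moves", "kwargs": {
  "moves": [
    {"jaw": 0,"offset": [0,0,10],"rot": [0,0,0]},
    {"jaw": 0,"offset": [0,0,8],"rot": [0,0,0]},
    {"jaw": 0,"offset": [0,0,4],"rot": [0,0,0]},
    {"jaw": 0,"offset": [0,0,3],"rot": [0,0,0]},
    {"jaw": 0,"offset": [0,0,0],"rot": [0,0,0]}
  ]
}}

```text
time_s: 31.6
eef_pos: [0.5871, -0.1636, 0.0458]
eef_rot: [-0.0, -0.043, 0.999, -0.0]
wrist_force: [-9.7, 1.5, 21.4]
opening: -0.004
grasp_force: 10.8
```

```bash
python3 -c "
from h import *
keys()"
```

```text
[ 0.58706482 -0.16360807  0.04578862] [-9.43071282  1.96830197 20.51386672]
r 460 [0.04355772 0.04468561 0.04543512]
y 1969 [0.05051586 0.05141186 0.05191597]
g 2320 [0.04891423 0.05129632 0.05190749]
b 2202 [0.04944602 0.05132367 0.05185763]
```

>>> {"fn": "apply_moves", "kwargs": {
  "moves": [
    {"jaw": 0,"offset": [0,0,-10],"rot": [0,0,0]},
    {"jaw": 0,"offset": [0,0,-20],"rot": [0,0,0]},
    {"jaw": 0,"offset": [0,0,-40],"rot": [0,0,0]},
    {"jaw": 0,"offset": [0,0,-40],"rot": [0,0,0]},
    {"jaw": 0,"offset": [0,0,-20],"rot": [0,0,0]}
  ]
}}

```text
time_s: 32.28
eef_pos: [0.5882, -0.1636, 0.1765]
eef_rot: [0.002, -0.043, 0.999, -0.001]
wrist_force: [-0.3, 0.3, -0.2]
opening: 0.001
grasp_force: 0.0
```

>>> {"fn": "apply_moves", "kwargs": {
  "moves": [
    {"jaw": 0,"offset": [0,40,0],"rot": [0,0,0]},
    {"jaw": 0,"offset": [0,40,-20],"rot": [0,0,0]},
    {"jaw": 0,"offset": [0,40,-20],"rot": [0,0,0]},
    {"jaw": 0,"offset": [0,0,0],"rot": [0,0,0]},
    {"jaw": 0,"offset": [0,0,0],"rot": [0,0,0]}
  ]
}}

```text
time_s: 32.9
eef_pos: [0.5765, -0.0437, 0.2127]
eef_rot: [-0.0, -0.043, 0.999, -0.0]
wrist_force: [-0.8, 0.8, 0.7]
opening: -0.002
grasp_force: 0.0
```

```bash
python3 - <<'E'
from h import *
np.set_printoptions(precision=4,suppress=True)
keys(); check(); shot("wrist","w11")
E
```

```text
[ 0.5764 -0.0441  0.2124] [-0.5094 -0.4061 -0.1186]
r 553 [0.0496 0.0512 0.052 ]
y 466 [0.0507 0.0514 0.0521]
g 1526 [0.0369 0.0379 0.0504]
b 594 [0.0483 0.0511 0.0519]
[ 0.5764 -0.0445  0.2123]
ring [ 463.5 -288. ]
ring [ 453.7 -213.5]
ring [ 443.8 -139.2]
w [(790.9, -26.4, 20.6), (590.9, -114.6, 17.1), (464.3, -286.3, 20.3), (444.7, -138.4, 19.1)] top [(462.3, -285.5, 18.4)]
r [ 586.5 -162.9] 16.4
y [ 583.1 -109. ] 14.9
g [ 590.9 -216.1] 17.0
b [ 596. -269.] 17.3
```

View pics/w11.png

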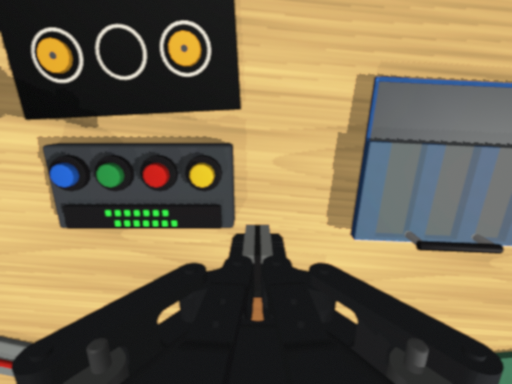

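The picture shows both discs centred in their rings at (54,54) and (184,48). The keys are up, the lanes are empty and the tray is flat.

```bash
python3 -c "
from h import *
print(ctrl.hand_in())"
```

```text
the job is handed in; nothing more can be done
None
```

The job is handed in: the tray was tipped and lowered flat again, both discs present (the third lane was empty) lie centred in their own rings, and red, yellow, green, red were each pressed fully and released in that order; hand-in returned no verdict.

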